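# Shim and press a phone's glass back in the bonding jig

### The job

Lay the blue glass phone back (by its red suction handle) on the raised sprung bed of the bonding jig, centred on the bed and lined up lengthwise between the two end stops, and let go. Then stand the yellow spacer upright, right down on the jig's base plate, in whichever end gap between glass and stop is wide enough for it, without forcing it, and let go of it. Last, press the glass gently down by its handle until it lies flush on the phone frame, and finish while still holding it pressed there; leave everything else on the bench where it is.

Things in the scene. Friction and masses are not known exactly. Their poses are not given: they have to be found in the camera images.
- jig: Fixed bonding jig: aluminium base plate 100 (x) x 236 (y) x 12 mm; origin at the centre of its underside, on the bench, z up, y along its length. A black open phone frame is fixed on it: rim 66 (x) x 112 (y) mm outside, centred, 6 mm thick walls, rim top 30 mm above the bench. Inside the rim is the sprung bed. The plate's upper face, 12 mm above the bench, is bare between the rim and each end stop.
- bed_mid (a point): Centre of the upper face of the grey sprung bed, 42 (jig x) x 84 (jig y) mm, over the jig's centre. Unpressed it is 34 mm above the bench, 4 mm proud of the frame rim.
- bed (a joint): How far the bed is pressed down, in m: 0 up, 0.004 when the glass lies flush on the frame rim. Spring: 3 N to start moving, 9 N at 0.004 (part of it is the weight of the glass); it springs up again when let go.
- stop_thin: Fixed grey end stop, 60 (x) x 18 (y) x 32 mm, on the jig's plate, top 44 mm above the bench; origin at the centre of its underside, 86 mm along the jig's y from its centre, at either end (varies); axes parallel to the jig's. Its inner face is 77 mm from the bed's centre, so beside centred glass it leaves a gap of 17 mm.
- stop_thick: Fixed grey end stop, 60 (x) x 42 (y) x 32 mm, at the other end of the jig, also 86 mm from its centre, top 44 mm above the bench; origin at the centre of its underside. Inner face 65 mm from the bed's centre: a gap of 5 mm beside centred glass.
- panel: Loose blue glass phone back, 68 (x) x 120 (y) x 5 mm, about 0.11 kg; origin at the centre of its underside, z up. On its middle sits a suction handle: black rubber disc 42 mm across up to 11 mm above the origin, a neck, then a red grip bar 16 (x) x 40 (y) mm from 17 to 49 mm above the origin (flat top at 49). It may be turned end for end. Starts flat on the bench, left or right of the jig.
- spacer: Loose yellow plastic spacer, upright bar 30 (x) x 12 (y) x 74 mm, about 45 g; origin at the centre of its underside, z up; the lowest 6 mm is a slimmer foot, 26 x 8 mm. In the gap its 12 mm side lies along the jig's y. Starts standing on the bench, on the other side of the jig from the glass.
- orange_block: Bystander: orange plastic block 30 x 74 x 24 mm, lying on the bench, origin at the centre of its underside.
- parts_cup: Bystander: white plastic cup, 64 mm across, 35 mm high, origin at the centre of its underside.
- old_phone: Bystander: black phone 72 x 148 x 9 mm lying flat, origin at the centre of its underside.
- driver: Bystander: screwdriver with blue handle, 150 mm long, lying on the bench along its x axis.
- flask: Bystander: clear bottle with blue cap, 44 mm across, 100 mm high, origin at the centre of its underside.
- solder_reel: Bystander: metal reel of solder, 52 mm across, 28 mm high, origin at the centre of its underside.
Things that resemble listed ones, but are neither listed nor needed, are in the scene too. Of the things like the panel, leave any that is green; of the rest the smaller one is meant. There is more than one size of the spacer; the job needs the smaller.

How it is judged:
By the outcome, as a careful person would: the job done as asked, in the order asked, and still so for the second after the job is handed in, while the arm keeps its last pose, push and grip.
It also fails if it takes over 72 s, if anything falls off the work surface, if the arm or the gripper's body presses on something with over 40 N, if the wrist force passes 120 N, or if a joint passes its speed limit or range.

### The arm

A 6-joint arm with a two-finger parallel gripper is mounted at the origin on the work surface. World frame = base frame: x ahead of the robot, y to its left, z up, the work surface at z = 0. Lengths are in m, angles in rad, forces in N, time in s.
With the tool pointing down it reaches from about 0.3 to 0.875 m from the base axis. Payload 4.2 kg.
Tool frame: the origin (TCP) lies midway between the tips of the shut fingers; the grasp point (between the pads) lies robot.hold_point_z behind it (robot.hold_point_z is the distance from the TCP to the grasp point, in m); z points along the fingers, y is the line along which they close (so a half turn about z gives the same grasp; the last joint's range is limited). The gripper opens to 85 mm and grips with 20 to 120 N. Pads are 22 mm wide; open, the fingers measure 114 mm over their backs; the gripper's body (76 mm by 85 mm) begins 54 mm behind the grasp point. The pads swing forward as they close: fully open they stand 13 mm farther back than shut.
Start: joints at [-1.224, 0.32, 1.565, -0, 1.257, -0.02], TCP at [0.206, -0.537, 0.231] pointing down, gripper open.
Joint ranges: [-3.11, 3.11], [-0.84, 2.01], [0.21, 2.61], [-1.34, 4.49], [0.05, 2.63], [-2.56, 2.56]. Speed limits (rad/s): [2.57, 2.57, 3.14, 3.14, 3.14, 3.14].

### API

Orientations are given as a unit quaternion [x, y, z, w].
In Python, from workcell import robot gives the robot as it stands.
- The arm moves only by the tool drive_tool, never from a script. Its arguments are lists of equal length, an entry for each row: "translation": the shift along the tool's x, y, z in m, a list of three; "rotation": the turn, a rotation vector about the tool's x, y, z in degrees, a list of three; "fingers": the opening, from -1 (shut) to 1 (fully open). A call has 1 to 5 rows; each row shifts and turns the commanded pose from where the row before left it, along the tool's axes as they then stand; what a row does not reach is not made up. A row lasts 1/10 s, in which the tool goes at most 50 mm and 8.59 degrees, less where a joint would pass 70% of its speed; a pose out of reach is approached as far as the arm can. A call with a gripper value outside its range is refused whole. The fingers move at their own pace and stop on an object; "squeeze" is the grip in N (left out, the last holds). Time passes only in rows, so rows that do not move let the fingers close. It gives the time, the measured TCP pose, the force, the opening and the grip force at its end, in the units of the state.
- robot.sense(): the state, without advancing time (a new reading comes with each control period).
- robot.grab_frame(name): name is "scene" or "side" or "wrist"; returns (picture, depth): 400x640x3 uint8, red, green, blue; 400x640 float32, m along the optical axis (not along the pixel's ray), 0 where there is no reading.
- robot.camera_model(name): a dict with "fx", "fy", "cx", "cy" (pixels), "k1" (the pictures are not rectified: a ray, as slopes to the right and down, at radius r is drawn at 1 + k1 r^2 times it, then the intrinsics apply), "pose" (4x4, takes a point from camera to world coordinates); the wrist camera has in their place "tool_from_camera" (4x4, takes a point from camera to tool coordinates, whose origin is the TCP and whose axes are the flange's). Camera axes: x right, y down, z forward; pixel columns grow to the right and rows downward; lengths in m; the calibration is good to about 2 mm. A picture is of the moment at which its call begins: read the wrist's pose just before it. camera_model takes no time and is no camera call.
- robot.finish_job(): hands the job in; it is judged then, once.
Trained networks look in the newest picture that a camera, given by its name, has taken for a name from the list of things; names that differ only in an ending like _2 or _b are one class to them, and where a whole thing is asked for, a point or a joint stands for the part that bears it (a point fixed in the world has none). Each returns a list of dicts, best first, with "confidence" (0 to 1); they miss things now and then, are a little off and sometimes report something else, mostly with a low value. They report only what shows in the picture. A call takes as long as a camera call. They do not tell look-alikes from the thing itself.
- robot.masks_of(camera, name): "region" (400x640 bool, what is visible of it) and "bbox" ([left, top, right, bottom] in pixels, round what is visible of it).
- robot.tip_of(camera, name): "uv" ([column, row] in pixels: a listed point, or the origin of a listed thing).
The state is a dict: "t": time; "qpos": joint angles; "joint_vel": joint speeds; "tau": joint torques, N m; "tool_pos": TCP position; "orientation": TCP orientation; "contact_force": force on the tool from outside, world axes, zero at the start; "wrist_torque": the same for the moment, N m; "opening": opening from 0.0 (shut) to 1.0 (fully open); "finger_force": force on a finger pad.
Only numpy, scipy, OpenCV 4.12 (cv2) and the standard library are available. Lean on these libraries where they do the work, as an engineer would, in place of code of your own. Each camera call takes 0.05 s, during which the arm holds its last target. There are 200 camera calls.

## Working session

There is one attempt and no reset: what is moved stays moved. The work goes in short steps, Python scripts to look and compute and a tool call to move; the robot and the scene stay as the last step left them, time stands still between calls to the robot, and variables do not carry over. Pictures are saved under pics/ and viewed, at most 10 in all, crops included, and the job is handed in when it is done.

Besides the shell and the picture viewer there is one more tool, called after "Emit:" in YAML: its name, and indented under it one key for each argument. drive_tool: Moves the arm, as the interface text tells. Its arguments: {"type":"object","properties":{"translation":{"type":"array"},"rotation":{"type":"array"},"fingers":{"type":"array"},"squeeze":{"type":"number"}},"required":["translation","rotation","fingers"]}

```bash
mkdir -p pics; ls; python3 - <<'E'
from workcell import robot
import cv2
s=robot.sense();print({k:s[k] for k in('t','tool_pos','orientation','opening','contact_force')},robot.hold_point_z)
for c in('scene','side'):
    p,d=robot.grab_frame(c);cv2.imwrite(f'pics/{c}0.png',p[:,:,::-1])
    m=robot.camera_model(c);print({k:(v if k!='pose' else [list(map(lambda x:round(x,3),r)) for r in v]) for k,v in m.items()})
print(robot.camera_model('wrist'))
E
```

```text
pics
{'t': 0.0, 'tool_pos': array([ 0.20605334, -0.53629501,  0.23047932]), 'orientation': array([ 9.83228671e-01,  1.82374897e-01, -1.37769405e-04, -8.70493596e-04]), 'opening': 1.0028549161747635, 'contact_force': array([-0.13151444, -0.38043921,  0.09486219])} 0.0187
{'fx': 440.5489071906611, 'fy': 440.5489071906611, 'cx': 320.49591022372397, 'cy': 196.4918751987548, 'k1': -0.052478575850987454, 'pose': [[np.float64(-0.776), np.float64(0.397), np.float64(-0.491), np.float64(1.159)], [np.float64(0.631), np.float64(0.47), np.float64(-0.617), np.float64(0.679)], [np.float64(-0.014), np.float64(-0.788), np.float64(-0.615), np.float64(0.8)], [np.float64(0.0), np.float64(0.0), np.float64(0.0), np.float64(1.0)]]}
{'fx': 408.3452646596314, 'fy': 408.3452646596314, 'cx': 320.1693682402154, 'cy': 199.8033905104196, 'k1': -0.08652020683019233, 'pose': [[np.float64(-0.968), np.float64(-0.133), np.float64(0.214), np.float64(0.264)], [np.float64(-0.252), np.float64(0.512), np.float64(-0.821), np.float64(1.024)], [np.float64(-0.001), np.float64(-0.848), np.float64(-0.529), np.float64(0.795)], [np.float64(0.0), np.float64(0.0), np.float64(0.0), np.float64(1.0)]]}
{'fx': 282.7989501767543, 'fy': 282.7989501767543, 'cx': 315.57759202022123, 'cy': 199.3574120033494, 'k1': -0.04101956656931546, 'tool_from_camera': array([[-1.29909090e-04, -9.65389379e-01, -2.60812827e-01,
         6.66137338e-02],
       [ 9.99999937e-01, -3.89948014e-05, -3.53755278e-04,
         1.68857263e-04],
       [ 3.31341244e-04, -2.60812857e-01,  9.65389323e-01,
        -1.42392052e-01],
       [ 0.00000000e+00,  0.00000000e+00,  0.00000000e+00,
         1.00000000e+00]])}
```

View pics/scene0.png

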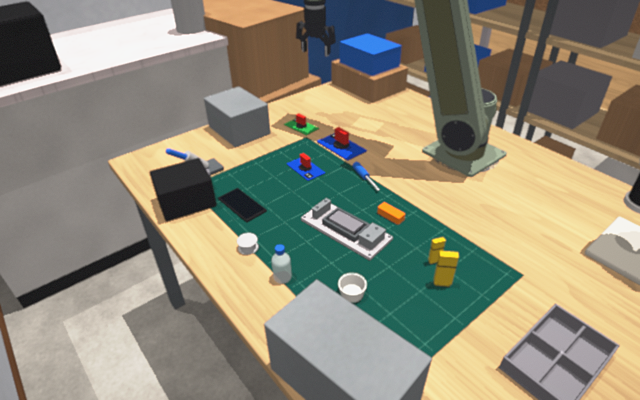

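View pics/side0.png

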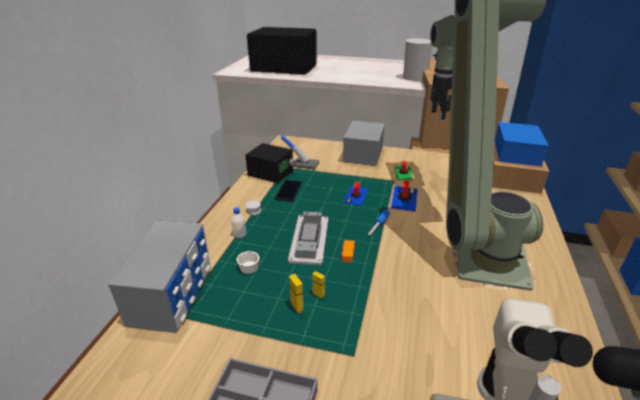

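The scene view shows the small blue panel at about (305,167), the larger blue one at (342,140) and a green one at (301,123). The jig is at (347,228), and the small spacer at (437,250) stands next to a taller one at (446,268). The side view agrees.

```bash
cat > h.py <<'E'
import numpy as np, cv2
from scipy.spatial.transform import Rotation as R
from workcell import robot
def look(c):
    s=robot.sense(); m=robot.camera_model(c)
    T=np.array(m['pose']) if 'pose' in m else None
    if T is None:
        W=np.eye(4);W[:3,:3]=R.from_quat(s['orientation']).as_matrix();W[:3,3]=s['tool_pos'];T=W@np.array(m['tool_from_camera'])
    p,d=robot.grab_frame(c)
    K=np.array([[m['fx'],0,m['cx']],[0,m['fy'],m['cy']],[0,0,1]])
    return p,d,K,np.array([m['k1'],0,0,0,0]),T
def cloud(d,K,D,T):
    v,u=np.mgrid[:400,:640]
    n=cv2.undistortPoints(np.stack([u,v],-1).reshape(-1,1,2).astype(np.float64),K,D).reshape(400,640,2)
    P=np.dstack([n[...,0]*d,n[...,1]*d,d])@T[:3,:3].T+T[:3,3]
    P[d<=0]=np.nan
    return P
def onplane(uv,z,K,D,T):
    n=cv2.undistortPoints(np.array(uv,float).reshape(-1,1,2),K,D).reshape(-1,2)
    r=np.c_[n,np.ones(len(n))]@T[:3,:3].T
    return T[:3,3]+r*((z-T[2,3])/r[:,2])[:,None]
def rect(xy):
    (c,sz,a)=cv2.minAreaRect((np.asarray(xy)*1000).astype(np.float32))
    if sz[0]<sz[1]: a-=90; sz=sz[::-1]
    return np.round(np.array(c)/1000,4),np.round(sz,1),round((a+90)%180-90,1)  # long axis angle deg
E
python3 - <<'E'
from h import *
for c in('scene','side'):
    p,d,K,D,T=look(c);P=cloud(d,K,D,T)
    for n in('panel','jig','stop_thin','stop_thick','spacer','old_phone','orange_block','driver','flask','parts_cup','solder_reel'):
        for o in robot.masks_of(c,n):
            if o['confidence']<.3: continue
            q=P[o['region']];q=q[np.isfinite(q).all(1)]
            if len(q)>5: print(c,n,round(o['confidence'],2),o['bbox'],np.round(np.median(q,0),3),'zmax',round(np.percentile(q[:,2],97),3),rect(q[:,:2]))
E
```

```text
scene panel 0.89 [286.9, 114.1, 319.1, 136.4] [ 0.316 -0.49   0.005] zmax 0.048 (array([ 0.3098, -0.5066]), array([138.4,  81.7]), -82.5)
scene panel 0.73 [319.4, 127.5, 368.2, 159.9] [ 0.298 -0.28   0.007] zmax 0.065 (array([ 0.2874, -0.302 ]), array([179.6, 107.5]), -87.4)
scene panel 0.66 [287.9, 154.0, 320.7, 182.3] [ 0.473 -0.256  0.005] zmax 0.049 (array([ 0.4609, -0.2768]), array([141.9,  83.5]), 82.6)
scene jig 0.84 [298.6, 204.7, 393.0, 258.2] [0.584 0.043 0.014] zmax 0.035 (array([0.5637, 0.0331]), array([235.1, 101.1]), -80.1)
scene stop_thin 0.56 [309.2, 196.9, 334.1, 219.1] [ 0.579 -0.047  0.033] zmax 0.045 (array([ 0.5731, -0.0682]), array([77.2, 56.1]), 17.7)
scene stop_thick 0.75 [237.1, 232.5, 258.5, 253.9] [ 0.803 -0.073  0.026] zmax 0.029 (array([ 0.7958, -0.095 ]), array([87. , 51.9]), 76.8)
scene stop_thick 0.69 [357.2, 223.3, 389.9, 249.6] [0.556 0.124 0.041] zmax 0.046 (array([0.548 , 0.1171]), array([62.8, 42.9]), 10.6)
scene spacer 0.89 [432.3, 248.3, 459.2, 287.3] [0.519 0.322 0.06 ] zmax 0.1 (array([0.4645, 0.3084]), array([137.9,  41.7]), 12.6)
scene space
[... 2558 characters left out ...]
3,  78.5]), -86.0)
side orange_block 0.74 [343.8, 238.9, 354.8, 264.3] [0.426 0.087 0.024] zmax 0.027 (array([0.4272, 0.0742]), array([73.1, 28.3]), -83.3)
side driver 0.62 [246.0, 202.2, 262.2, 214.6] [ 0.792 -0.072  0.016] zmax 0.031 (array([ 0.8042, -0.0979]), array([101.6,  53.3]), -66.1)
side flask 0.57 [228.2, 205.7, 245.9, 233.9] [0.782 0.072 0.051] zmax 0.099 (array([0.817 , 0.0155]), array([154.8,  43.5]), -57.4)
side parts_cup 0.9 [235.1, 250.4, 258.7, 274.7] [0.696 0.195 0.019] zmax 0.036 (array([0.7008, 0.1827]), array([112.4,  61.1]), -73.5)
side solder_reel 0.6 [242.4, 203.7, 262.9, 211.3] [ 0.794 -0.073  0.026] zmax 0.031 (array([ 0.8053, -0.1002]), array([96.3, 47.2]), -67.4)
```

Emit:
drive_tool:
  translation:
    - [0.043,-0.0205,0]
    - [0.043,-0.0205,0]
    - [0.043,-0.0205,0]
    - [0.043,-0.0205,0]
    - [0.043,-0.0205,0]
  rotation:
    - [0,0,0]
    - [0,0,0]
    - [0,0,0]
    - [0,0,0]
    - [0,0,0]
  fingers: [1,1,1,1,1]

```text
t: 1.8
tool_pos: [0.3712, -0.3626, 0.2315]
orientation: [0.983, 0.182, 0.0, 0.0]
contact_force: [0.6, -0.4, 0.2]
opening: 1.004
finger_force: 0.0
```

Emit:
drive_tool:
  translation:
    - [0.043,-0.0205,0]
    - [0.043,-0.0205,0]
    - [0.043,-0.0205,0]
    - [0,0,0]
    - [0,0,0]
  rotation:
    - [0,0,0]
    - [0,0,0]
    - [0,0,0]
    - [0,0,-8.5]
    - [0,0,-8.5]
  fingers: [1,1,1,1,1]

```text
t: 2.3
tool_pos: [0.4696, -0.2588, 0.2312]
orientation: [0.944, 0.33, -0.0, 0.0]
contact_force: [0.0, -0.2, 0.1]
opening: 1.0
finger_force: 0.0
```

Emit:
drive_tool:
  translation:
    - [0,0,0]
    - [0,0,0]
    - [0,0,0]
    - [0,0,0]
    - [0,0,0]
  rotation:
    - [0,0,-8.5]
    - [0,0,-8.5]
    - [0,0,-8.5]
    - [0,0,-8.5]
    - [0,0,-8.5]
  fingers: [1,1,1,1,1]

```text
t: 2.8
tool_pos: [0.4685, -0.2603, 0.2314]
orientation: [0.761, 0.649, -0.0, 0.0]
contact_force: [0.2, 0.3, -0.1]
opening: 1.003
finger_force: 0.0
```

Emit:
drive_tool:
  translation:
    - [0,0,0]
    - [0,0,0]
  rotation:
    - [0,0,-8.5]
    - [0,0,0]
  fingers: [1,1]

```text
t: 3.0
tool_pos: [0.4685, -0.2603, 0.2313]
orientation: [0.713, 0.701, -0.0, 0.0]
contact_force: [-0.4, -0.3, 0.2]
opening: 1.003
finger_force: 0.0
```

```bash
cat >> h.py <<'E'
def plan(target,a,ref=None):
    """shift in tool axes and turn to bring tool (pointing down) to target, tool x at world angle a deg"""
    s=robot.sense();M=R.from_quat(s['orientation'])
    Rt=R.from_matrix(np.array([[np.cos(np.radians(a)),np.sin(np.radians(a)),0],[np.sin(np.radians(a)),-np.cos(np.radians(a)),0],[0,0,-1]]).T)
    print('t',round(s['t'],2),'tcp',np.round(s['tool_pos'],4),'F',np.round(s['contact_force'],1),'shift',np.round(M.inv().apply(np.array(target)-s['tool_pos']),4),'turn',np.round((M.inv()*Rt).as_rotvec(degrees=True),2))
E
python3 - <<'E'
from h import *
p,d,K,D,T=look('wrist');cv2.imwrite('pics/w1.png',p[:,:,::-1]);P=cloud(d,K,D,T)
hsv=cv2.cvtColor(p,cv2.COLOR_RGB2HSV).astype(int)
red=(((hsv[...,0]<8)|(hsv[...,0]>172))&(hsv[...,1]>150)&(P[...,2]>.04))
n,l,st,_=cv2.connectedComponentsWithStats(red.astype(np.uint8))
for i in range(1,n):
    if st[i,4]>150: q=P[l==i];print('red',st[i],rect(q[:,:2]),np.median(q[:,2]))
blue=(hsv[...,0]>100)&(hsv[...,0]<130)&(hsv[...,1]>120)&(P[...,2]<.015)&(P[...,2]>.001)
n,l,st,_=cv2.connectedComponentsWithStats(blue.astype(np.uint8))
for i in range(1,n):
    if st[i,4]>300: q=P[l==i];print('blue',st[i],rect(q[:,:2]),np.median(q[:,2]))
plan([.466,-.26,.2],90)
E
```

```text
red [308 172  14  33 438] (array([ 0.4677, -0.2691]), array([38.3, 15.5]), 88.8) 0.04862505850604937
red [ 152  191   32   48 1179] (array([ 0.2915, -0.2968]), array([52.5, 21.4]), -89.7) 0.06469420827211136
blue [ 289  136   53   89 3338] (array([ 0.4675, -0.2704]), array([121.4,  68.4]), 87.6) 0.004782507658112445
blue [ 143  144   80  115 4644] (array([ 0.2908, -0.2971]), array([159.1,  91.1]), -88.9) 0.006496974987133919
t 3.05 tcp [ 0.4685 -0.2603  0.2313] F [ 1.2  0.3 -0.5] shift [ 0.0003 -0.0025  0.0313] turn [ 0.    0.01 -1.15]
```

View pics/w1.png

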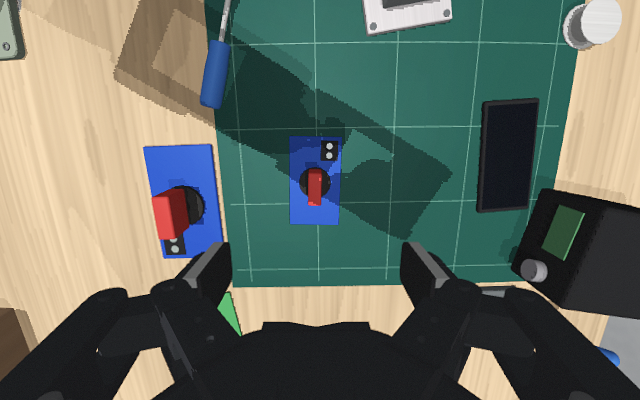

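The wrist picture shows the small blue panel at (315,180) with its red grip at (315,188). The larger decoy is at (180,200). The measured 121 x 68 mm and the grip top at 49 mm match the listed sizes.

Emit:
drive_tool:
  translation:
    - [-0.01,-0.001,0.03]
    - [0,0,0.045]
    - [0,0,0.045]
    - [0,0,0.045]
    - [0,0,0.026]
  rotation:
    - [0,0,1]
    - [0,0,0]
    - [0,0,0]
    - [0,0,0]
    - [0,0,0]
  fingers: [1,1,1,1,1]

```text
t: 3.55
tool_pos: [0.4656, -0.2693, 0.0372]
orientation: [0.72, 0.694, -0.001, -0.002]
contact_force: [-0.3, 0.0, 0.0]
opening: 1.001
finger_force: 0.0
```

Emit:
drive_tool:
  translation:
    - [0,0,0.02]
    - [0,0,0]
    - [0,0,0]
    - [0,0,0]
    - [0,0,0]
  rotation:
    - [0,0,0]
    - [0,0,0]
    - [0,0,0]
    - [0,0,0]
    - [0,0,0]
  fingers: [1,1,-1,-1,-1]
  squeeze: 40

```text
t: 4.05
tool_pos: [0.4682, -0.2708, 0.0217]
orientation: [0.719, 0.695, 0.0, 0.001]
contact_force: [0.4, -0.4, -0.0]
opening: 0.513
finger_force: 0.0
```

Emit:
drive_tool:
  translation:
    - [0,0,0]
    - [0,0,0]
    - [0,0,0]
    - [0,0,0]
    - [0,0,0]
  rotation:
    - [0,0,0]
    - [0,0,0]
    - [0,0,0]
    - [0,0,0]
    - [0,0,0]
  fingers: [-1,-1,-1,-1,-1]

```text
t: 4.55
tool_pos: [0.4679, -0.2706, 0.0212]
orientation: [0.719, 0.695, 0.0, 0.001]
contact_force: [0.5, 0.5, 6.1]
opening: 0.179
finger_force: 40.3
```

Emit:
drive_tool:
  translation:
    - [0,0,-0.02]
    - [0,0,-0.04]
    - [0,0,-0.045]
    - [0,0,-0.045]
    - [0.02,0.015,-0.04]
  rotation:
    - [0,0,0]
    - [0,0,0]
    - [0,0,0]
    - [0,0,0]
    - [0,0,0]
  fingers: [-1,-1,-1,-1,-1]

```text
t: 5.05
tool_pos: [0.4819, -0.252, 0.2123]
orientation: [0.72, 0.694, -0.001, 0.0]
contact_force: [1.1, -0.7, -0.9]
opening: 0.18
finger_force: 39.3
```

Emit:
drive_tool:
  translation:
    - [0.035,0.022,-0.02]
    - [0.035,0.022,-0.02]
    - [0.035,0.022,0]
    - [0,0,0]
    - [0,0,0]
  rotation:
    - [0,0,0]
    - [0,0,0]
    - [0,8,0]
    - [0,8,0]
    - [0,4,0]
  fingers: [-1,-1,-1,-1,-1]

```text
t: 5.55
tool_pos: [0.5531, -0.1481, 0.2497]
orientation: [0.708, 0.684, 0.126, -0.122]
contact_force: [-0.4, -0.2, -0.9]
opening: 0.182
finger_force: 39.4
```

Emit:
drive_tool:
  translation:
    - [0,0,0]
    - [0,0,0]
  rotation:
    - [0,0,0]
    - [0,0,0]
  fingers: [-1,-1]

```text
t: 5.75
tool_pos: [0.5523, -0.1484, 0.2498]
orientation: [0.709, 0.684, 0.124, -0.121]
contact_force: [-0.6, 0.2, -0.8]
opening: 0.178
finger_force: 39.4
```

```bash
python3 - <<'E'
from h import *
p,d,K,D,T=look('wrist');cv2.imwrite('pics/w2.png',p[:,:,::-1]);P=cloud(d,K,D,T)
np.savez('w2.npz',p=p,P=P)
ax=lambda m,lo,hi:m&(P[...,2]>lo)&(P[...,2]<hi)&(P[...,1]>-.12)&(P[...,1]<.2)&(P[...,0]>.48)&(P[...,0]<.65)
for nm,lo,hi in(('stops',.039,.049),('rim+bed',.024,.038),('plate',.007,.017)):
    m=ax(np.ones((400,640),bool),lo,hi).astype(np.uint8)
    n,l,st,_=cv2.connectedComponentsWithStats(m)
    for i in range(1,n):
        if st[i,4]>120: q=P[l==i];print(nm,st[i],rect(q[:,:2]),np.median(q[:,2]))
plan([.56,.03,.2],100)
E
```

```text
stops [ 283   23   47   37 1276] (array([0.5481, 0.1151]), array([60.5, 43.2]), 8.6) 0.04373112938615359
rim+bed [287  53  43  13 245] (array([0.551 , 0.0953]), array([60.1,  5.5]), 5.5) 0.030836514375662205
rim+bed [287  61  63  73 897] (array([0.5618, 0.0339]), array([107.7,  66.6]), -80.7) 0.02964611437573217
rim+bed [ 298   71   42   63 1853] (array([0.5624, 0.0304]), array([84.5, 42.4]), -80.2) 0.03377786597259674
plate [ 324   30   35  104 1007] (array([0.5925, 0.0715]), array([165.9,  28.2]), -80.6) 0.011766275341320409
plate [ 271   39   31   95 1181] (array([0.5246, 0.0684]), array([148.2,  38.7]), -80.4) 0.011867644634654173
plate [324  71  19  63 196] (array([0.5863, 0.0372]), array([92.6, 25.6]), 85.1) 0.0148369378278774
plate [293  77  16  57 245] (array([0.5376, 0.0345]), array([85.1,  6.3]), -80.5) 0.014809852075338525
t 5.8 tcp [ 0.5524 -0.1479  0.2502] F [ 0.2 -0.8 -0.3] shift [0.1503 0.0014 0.1079] turn [  2.06 -19.87 -11.87]
```

View pics/w2.png

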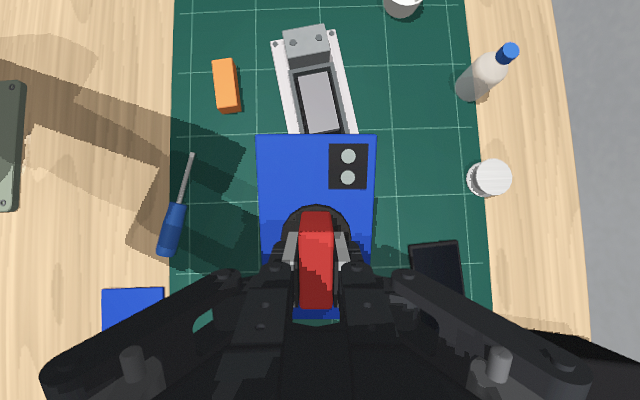

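The jig runs up the middle of the wrist picture, with the bed at (318,100) and the thick stop at (306,45). The held glass has its front edge at row 134 and its lens at (348,165). Bed centre comes out at (0.5624, 0.0304) and jig y at 99.7°. Next I'll check how the glass sits in the hand.

```bash
python3 - <<'E'
from h import *
z=np.load('w2.npz');p,P=z['p'],z['P'];s=robot.sense()
hsv=cv2.cvtColor(p,cv2.COLOR_RGB2HSV).astype(int)
Q=(P-s['tool_pos'])@R.from_quat(s['orientation']).as_matrix()
b=(hsv[...,0]>100)&(hsv[...,0]<130)&(hsv[...,1]>120)&(abs(Q[...,0])<.08)&(abs(Q[...,1])<.05)&(Q[...,2]<.05)
q=Q[b];q=q[np.isfinite(q).all(1)]
print(len(q),np.percentile(q[:,2],[5,50,95]),np.percentile(q[:,0],[.5,99.5]),np.percentile(q[:,1],[.5,99.5]))
A=np.c_[q[:,:2],np.ones(len(q))];print('plane',np.linalg.lstsq(A,q[:,2],rcond=None)[0])
print(rect(q[:,:2]))
# edges
f=lambda i,j,pc,lo,hi:[ (c,np.percentile(q[abs(q[:,j]-c)<.003][:,i],pc)) for c in np.linspace(lo,hi,6)]
for nm,i,j,pc,lo,hi in(('front',0,1,100,-.028,.028),('left',1,0,0,0,.05),('right',1,0,100,0,.05)):
    e=np.array(f(i,j,pc,lo,hi));k=np.polyfit(e[:,0],e[:,1],1);print(nm,np.round(k,4),np.degrees(np.arctan(k[0])))
plan([.5624,.0304,.15],99.7)
E
```

```text
9751 [0.01559231 0.01667984 0.01773451] [-0.0584194  0.0596444] [-0.03304065  0.03427473]
plane [0.00686024 0.00633427 0.0163173 ]
(array([ 0.0001, -0.0075]), array([119.3,  84.6]), 0.0)
front [-0.0012  0.0597] -0.07082783172859727
left [ 0.137  -0.0395] 7.8013427371381825
right [0.0058 0.0345] 0.3303783251370047
t 5.8 tcp [ 0.5524 -0.1479  0.2502] F [ 0.2 -0.8 -0.3] shift [0.1337 0.0038 0.1551] turn [  2.01 -19.88 -11.57]
```

Emit:
drive_tool:
  translation:
    - [0,0,0]
    - [0,0,0]
    - [0,0,0]
    - [0,0,0]
    - [0,0,0]
  rotation:
    - [0,-8.3,0]
    - [0,-8.3,0]
    - [0,-3.4,0]
    - [0,0,-8]
    - [0,0,-3.6]
  fingers: [-1,-1,-1,-1,-1]

```text
t: 6.3
tool_pos: [0.5526, -0.1463, 0.2512]
orientation: [0.643, 0.766, 0.0, 0.001]
contact_force: [-0.2, 0.0, -0.2]
opening: 0.18
finger_force: 39.4
```

```bash
python3 - <<'E'
from h import *
plan([.5624,.0304,.12],99.7)
E
```

```text
t 6.3 tcp [ 0.5526 -0.1463  0.2512] F [-0.2  0.  -0.2] shift [0.1725 0.0402 0.131 ] turn [0.07 0.07 0.29]
```

Emit:
drive_tool:
  translation:
    - [0.035,0.008,0]
    - [0.035,0.008,0]
    - [0.035,0.008,0.04]
    - [0.035,0.008,0.045]
    - [0.033,0.008,0.045]
  rotation:
    - [0.07,0.07,0.3]
    - [0,0,0]
    - [0,0,0]
    - [0,0,0]
    - [0,0,0]
  fingers: [-1,-1,-1,-1,-1]

```text
t: 6.8
tool_pos: [0.563, 0.0204, 0.1343]
orientation: [0.647, 0.763, 0.001, 0.001]
contact_force: [0.6, 0.6, -1.1]
opening: 0.182
finger_force: 39.5
```

Emit:
drive_tool:
  translation:
    - [0,0,0]
    - [0,0,0]
    - [0,0,0]
  rotation:
    - [0,0,0]
    - [0,0,0]
    - [0,0,0]
  fingers: [-1,-1,-1]

```text
t: 7.1
tool_pos: [0.5642, 0.0178, 0.1361]
orientation: [0.647, 0.762, 0.001, 0.001]
contact_force: [-0.4, 0.6, -0.2]
opening: 0.182
finger_force: 39.4
```

```bash
python3 - <<'E'
from h import *
plan([.5624,.0304,.0555],99.7)
p,d,K,D,T=look('wrist');P=cloud(d,K,D,T)
Q=P
for nm,lo,hi in(('stops',.039,.049),('plate',.007,.017)):
    m=((Q[...,2]>lo)&(Q[...,2]<hi)&(Q[...,1]>-.12)&(Q[...,1]<.2)&(Q[...,0]>.48)&(Q[...,0]<.65)).astype(np.uint8)
    n,l,st,_=cv2.connectedComponentsWithStats(m)
    for i in range(1,n):
        if st[i,4]>120: q=P[l==i];print(nm,st[i],rect(q[:,:2]),np.median(q[:,2]))
cv2.imwrite('pics/w3.png',p[:,:,::-1])
E
```

```text
t 7.1 tcp [0.5642 0.0178 0.1361] F [-0.4  0.6 -0.2] shift [0.0127 0.0001 0.0806] turn [ 0.14  0.   -0.37]
stops [ 276   52   78   56 4298] (array([0.5483, 0.1153]), array([60.5, 40.8]), 9.3) 0.0438097402535675
plate [ 258   47  114   87 4151] (array([0.5491, 0.1104]), array([100.7,  73.3]), 9.3) 0.011761663071520434
plate [285 127  60   7 418] (array([0.5546, 0.077 ]), array([53.9,  5.4]), 9.3) 0.01475222424525685
```

Emit:
drive_tool:
  translation:
    - [0.0127,0,0]
    - [0,0,0.02]
    - [0,0,0.02]
    - [0,0,0.02]
    - [0,0,0.01]
  rotation:
    - [0.14,0,-0.1]
    - [0,0,0]
    - [0,0,0]
    - [0,0,0]
    - [0,0,0]
  fingers: [-1,-1,-1,-1,-1]

```text
t: 7.65
tool_pos: [0.5602, 0.0308, 0.0636]
orientation: [0.647, 0.763, -0.001, -0.002]
contact_force: [0.2, -0.4, -0.9]
opening: 0.18
finger_force: 39.5
```

Emit:
drive_tool:
  translation:
    - [0,0,0.005]
    - [0,0,0]
    - [0,0,0]
  rotation:
    - [0,0,0]
    - [0,0,0]
    - [0,0,0]
  fingers: [-1,-1,-1]

```text
t: 7.95
tool_pos: [0.5614, 0.0307, 0.0601]
orientation: [0.647, 0.763, -0.0, -0.001]
contact_force: [0.5, -0.0, 0.4]
opening: 0.177
finger_force: 39.5
```

```bash
python3 - <<'E'
from h import *
plan([.5623,.0305,.0555],99.5)
E
```

```text
t 7.95 tcp [0.5614 0.0307 0.0601] F [ 0.5 -0.   0.4] shift [-0.0003  0.0008  0.0046] turn [-0.1  -0.05 -0.1 ]
```

Emit:
drive_tool:
  translation:
    - [-0.0003,0.0008,0.003]
    - [0,0,0.001]
    - [0,0,0.0006]
    - [0,0,0]
    - [0,0,0]
  rotation:
    - [-0.1,0,-0.1]
    - [0,0,0]
    - [0,0,0]
    - [0,0,0]
    - [0,0,0]
  fingers: [-1,-1,-1,-1,-1]

```text
t: 8.45
tool_pos: [0.5617, 0.0305, 0.055]
orientation: [0.646, 0.763, -0.0, -0.001]
contact_force: [0.2, -0.5, 0.8]
opening: 0.18
finger_force: 39.8
```

Emit:
drive_tool:
  translation:
    - [0,0,0]
    - [0,0,0]
    - [0,0,0]
    - [0,0,0]
    - [0,0,0]
  rotation:
    - [0,0,0]
    - [0,0,0]
    - [0,0,0]
    - [0,0,0]
    - [0,0,0]
  fingers: [0,0.4,0.4,0.4,0.4]

```text
t: 8.95
tool_pos: [0.5614, 0.0305, 0.0545]
orientation: [0.646, 0.763, -0.0, -0.001]
contact_force: [-0.3, -0.7, 0.1]
opening: 0.7
finger_force: 0.0
```

Emit:
drive_tool:
  translation:
    - [0,0,-0.02]
    - [0,0,-0.045]
    - [0,0,-0.045]
    - [0,0,-0.045]
    - [0,0,-0.03]
  rotation:
    - [0,0,0]
    - [0,0,0]
    - [0,0,0]
    - [0,0,0]
    - [0,0,0]
  fingers: [0.4,0.4,0.4,0.4,0.4]

```text
t: 9.45
tool_pos: [0.5627, 0.0304, 0.2433]
orientation: [0.646, 0.763, 0.001, 0.001]
contact_force: [-0.5, 0.0, -0.5]
opening: 0.706
finger_force: 0.0
```

Emit:
drive_tool:
  translation:
    - [0,0,0]
    - [0,0,0]
  rotation:
    - [0,0,0]
    - [0,0,0]
  fingers: [0.4,0.4]

```text
t: 9.65
tool_pos: [0.5618, 0.0304, 0.2399]
orientation: [0.646, 0.763, -0.0, -0.001]
contact_force: [-0.4, -0.5, -0.4]
opening: 0.702
finger_force: 0.0
```

```bash
cat > chk.py <<'E'
from h import *
def chk(P,p):
    hsv=cv2.cvtColor(p,cv2.COLOR_RGB2HSV).astype(int)
    reg=(abs(P[...,0]-.562)<.09)&(abs(P[...,1]-.03)<.14)
    b=reg&(hsv[...,0]>100)&(hsv[...,0]<130)&(hsv[...,1]>120)&(P[...,2]>.028)&(P[...,2]<.05)
    q=P[b];A=np.c_[q[:,:2]-[.562,.03],np.ones(len(q))]
    print('glass',len(q),rect(q[:,:2]),'plane',np.round(np.linalg.lstsq(A,q[:,2],rcond=None)[0],4))
    g=reg&(hsv[...,1]<60)&(P[...,2]>.039)&(P[...,2]<.049)
    n,l,st,_=cv2.connectedComponentsWithStats(g.astype(np.uint8))
    for i in range(1,n):
        if st[i,4]>120: q=P[l==i];print('stop',st[i],rect(q[:,:2]),round(np.median(q[:,2]),4))
E
python3 - <<'E'
from chk import *
p,d,K,D,T=look('wrist');P=cloud(d,K,D,T);chk(P,p);cv2.imwrite('pics/w4.png',p[:,:,::-1])
plan([.44,.16,.25],90)
E
```

```text
glass 3767 (array([0.5623, 0.0309]), array([118.2,  67.5]), -80.5) plane [-0.0008 -0.0006  0.0388]
stop [ 290   87   53   38 1982] (array([0.5483, 0.115 ]), array([60.2, 40.8]), 9.4) 0.0438
stop [322 133  18  22 230] (array([0.5729, 0.0754]), array([24.8, 20.4]), -80.2) 0.0397
stop [300 163  10  29 167] (array([0.5479, 0.031 ]), array([34.5,  9.9]), -84.9) 0.0449
stop [323 165  10  28 171] (array([0.5765, 0.0343]), array([33.3, 10.3]), -77.9) 0.0447
stop [293 237  46  14 632] (array([ 0.5763, -0.0538]), array([58.9, 17.8]), 9.1) 0.0438
t 9.7 tcp [0.5612 0.0304 0.2387] F [-0.4 -0.2 -0.4] shift [ 0.1479 -0.0981 -0.0107] turn [-0.21 -0.06  9.52]
```

View pics/w4.png

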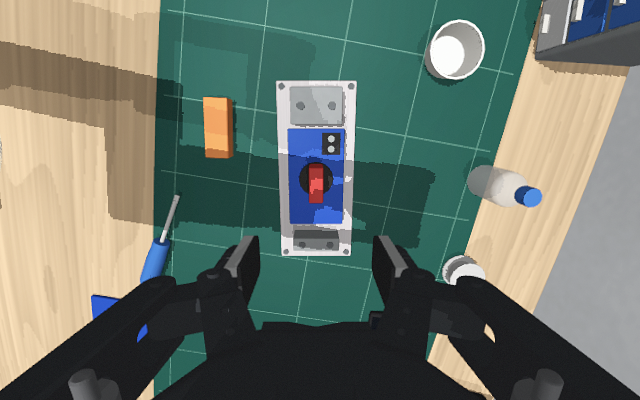

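The picture shows the glass (blue at (316,175)) centred between the stops at (317,106) and (316,243). It lies flat with its top at 38.8 mm and sits within 0.5 mm of centre. The wide gap is the lower one, beside the thin stop. Next is the spacer.

Emit:
drive_tool:
  translation:
    - [0.038,-0.0155,-0.003]
    - [0.038,-0.0155,-0.003]
    - [0.038,-0.0155,-0.003]
    - [0.038,-0.0155,-0.003]
    - [0,0,0]
  rotation:
    - [0,0,0]
    - [0,0,0]
    - [0,0,0]
    - [0,0,0]
    - [0,0,0]
  fingers: [0.4,0.4,0.4,0.4,0.4]

```text
t: 10.2
tool_pos: [0.4726, 0.1729, 0.2505]
orientation: [0.644, 0.765, -0.002, -0.003]
contact_force: [0.7, 0.1, -0.3]
opening: 0.7
finger_force: 0.0
```

Emit:
drive_tool:
  translation:
    - [0,0,0]
    - [0,0,0]
  rotation:
    - [0,0,0]
    - [0,0,0]
  fingers: [0.4,0.4]

```text
t: 10.4
tool_pos: [0.4757, 0.1693, 0.2508]
orientation: [0.646, 0.763, -0.001, -0.001]
contact_force: [0.5, -0.4, -0.1]
opening: 0.694
finger_force: 0.0
```

```bash
python3 - <<'E'
from h import *
p,d,K,D,T=look('wrist');P=cloud(d,K,D,T);cv2.imwrite('pics/w5.png',p[:,:,::-1])
hsv=cv2.cvtColor(p,cv2.COLOR_RGB2HSV).astype(int)
y=(hsv[...,0]>18)&(hsv[...,0]<35)&(hsv[...,1]>130)
n,l,st,_=cv2.connectedComponentsWithStats(y.astype(np.uint8))
for i in range(1,n):
    if st[i,4]>100:
        q=P[l==i];q=q[np.isfinite(q).all(1)];zt=np.percentile(q[:,2],95);t=q[abs(q[:,2]-zt)<.004];print(st[i],'top z',zt,len(t),rect(t[:,:2]))
plan([.475,.265,.25],99.5)
print(robot.sense()['qpos'])
E
```

```text
[353  29  46  51 832] top z 0.09887656157389786 114 (array([0.5111, 0.3121]), array([40.9, 13.8]), -25.4)
t 10.45 tcp [0.4759 0.1691 0.251 ] F [-0.  -1.1  0.6] shift [0.0948 0.0148 0.001 ] turn [-0.2  -0.03 -0.05]
[3.17930556e-01 1.98233566e-01 1.68255331e+00 1.01551956e-03
 1.26416764e+00 1.52751835e-01]
```

View pics/w5.png

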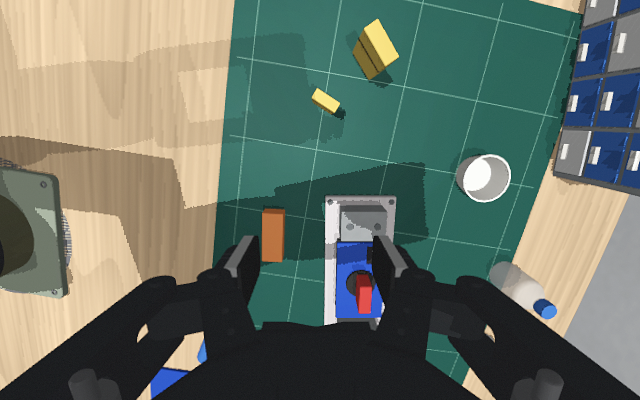

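The picture shows the small spacer at (326,101) and the large one at (375,48). My colour threshold missed the small one, so I'll isolate it by height.

```bash
python3 - <<'E'
from h import *
p,d,K,D,T=look('wrist');P=cloud(d,K,D,T)
q=P[85:120,305:348].reshape(-1,3);q=q[np.isfinite(q).all(1)]
t=q[(q[:,2]>.066)&(q[:,2]<.08)];print(len(t),np.median(t[:,2]),rect(t[:,:2]),t[:,:2].mean(0))
E
```

```text
331 0.0736438929647974 (array([0.4713, 0.2605]), array([30. , 12.3]), -22.5) [0.47140267 0.25999268]
```

Emit:
drive_tool:
  translation:
    - [0.03,0.0035,0]
    - [0.03,0.0035,0]
    - [0.031,0.0036,0]
    - [0,0,0]
    - [0,0,0]
  rotation:
    - [0,0,-8.3]
    - [0,0,0]
    - [0,0,0]
    - [0,0,-8.3]
    - [0,0,-8.3]
  fingers: [-0.15,-0.15,-0.15,-0.15,-0.15]

```text
t: 11.0
tool_pos: [0.4627, 0.2604, 0.2515]
orientation: [0.464, 0.886, -0.001, -0.001]
contact_force: [0.1, -0.3, 0.7]
opening: 0.424
finger_force: 0.0
```

Emit:
drive_tool:
  translation:
    - [0,0,0]
    - [0,0,0]
    - [0,0,0]
    - [0,0,0]
    - [0,0,0]
  rotation:
    - [0,0,-8.3]
    - [0,0,-8.3]
    - [0,0,-8.3]
    - [0,0,-8.2]
    - [0,0,0]
  fingers: [-0.15,-0.15,-0.15,-0.15,-0.15]

```text
t: 11.5
tool_pos: [0.4628, 0.2595, 0.2516]
orientation: [0.196, 0.981, -0.0, -0.001]
contact_force: [0.1, -0.4, -0.3]
opening: 0.421
finger_force: 0.0
```

```bash
python3 - <<'E'
from h import *
plan([.4713,.2604,.11],157.5)
E
```

```text
t 11.5 tcp [0.4628 0.2595 0.2516] F [ 0.1 -0.4 -0.3] shift [-0.0078  0.0041  0.1416] turn [-0.04 -0.14 -0.1 ]
```

Emit:
drive_tool:
  translation:
    - [-0.0078,0.0041,0.02]
    - [0,0,0.04]
    - [0,0,0.04]
    - [0,0,0.015]
    - [0,0,0]
  rotation:
    - [0,-0.1,-0.1]
    - [0,0,0]
    - [0,0,0]
    - [0,0,0]
    - [0,0,0]
  fingers: [-0.15,-0.15,-0.15,-0.15,-0.15]

```text
t: 12.0
tool_pos: [0.4696, 0.2598, 0.1342]
orientation: [0.196, 0.981, -0.002, -0.003]
contact_force: [0.2, 1.0, 0.1]
opening: 0.422
finger_force: 0.0
```

```bash
python3 - <<'E'
from h import *
plan([.4713,.2604,.04],157.5)
p,d,K,D,T=look('wrist');P=cloud(d,K,D,T);cv2.imwrite('pics/w6.png',p[:,:,::-1])
hsv=cv2.cvtColor(p,cv2.COLOR_RGB2HSV).astype(int)
m=(hsv[...,0]>14)&(hsv[...,0]<38)&(hsv[...,1]>90)&(P[...,2]>.066)&(P[...,2]<.08)&(np.hypot(P[...,0]-.471,P[...,1]-.26)<.03)
t=P[m];print(len(t),rect(t[:,:2]),np.median(t[:,2]))
E
```

```text
t 12.0 tcp [0.4696 0.2598 0.1342] F [0.2 1.  0.1] shift [-0.0017  0.0017  0.0942] turn [-0.29 -0.26 -0.1 ]
633 (array([0.4712, 0.2601]), array([29.8, 11.5]), -22.7) 0.07365629181318395
```

Emit:
drive_tool:
  translation:
    - [0,0.0005,0.02]
    - [0,0,0.03]
    - [0,0,0.03]
    - [0,0,0.012]
    - [0,0,0]
  rotation:
    - [0,0,0]
    - [0,0,0]
    - [0,0,0]
    - [0,0,0]
    - [0,0,0]
  fingers: [-0.15,-0.15,-0.15,-0.15,-0.15]

```text
t: 12.55
tool_pos: [0.4711, 0.2615, 0.0447]
orientation: [0.195, 0.981, -0.0, -0.001]
contact_force: [0.2, 0.8, 1.3]
opening: 0.426
finger_force: 0.0
```

```bash
python3 - <<'E'
from h import *
plan([.4712,.2601,.04],157.4)
E
```

```text
t 12.55 tcp [0.4711 0.2615 0.0447] F [0.2 0.8 1.3] shift [-0.0006 -0.0013  0.0047] turn [-0.06 -0.07  0.15]
```

Emit:
drive_tool:
  translation:
    - [-0.0006,-0.0013,0.004]
    - [0,0,0]
    - [0,0,0]
    - [0,0,0]
    - [0,0,0]
  rotation:
    - [0,0,0]
    - [0,0,0]
    - [0,0,0]
    - [0,0,0]
    - [0,0,0]
  fingers: [-0.15,-0.15,-1,-1,-1]
  squeeze: 30

```text
t: 13.05
tool_pos: [0.4717, 0.2607, 0.042]
orientation: [0.194, 0.981, 0.001, 0.001]
contact_force: [-0.1, -1.1, 5.9]
opening: 0.136
finger_force: 34.9
```

Emit:
drive_tool:
  translation:
    - [0,0,0]
    - [0,0,0]
    - [0,0,0]
    - [0,0,0]
  rotation:
    - [0,0,0]
    - [0,0,0]
    - [0,0,0]
    - [0,0,0]
  fingers: [-1,-1,-1,-1]

```text
t: 13.45
tool_pos: [0.4718, 0.2607, 0.042]
orientation: [0.194, 0.981, 0.001, 0.001]
contact_force: [-0.2, -0.9, 5.7]
opening: 0.133
finger_force: 35.1
```

```bash
python3 - <<'E'
from h import *
plan([.4712,.2601,.04],157.4)
E
```

```text
t 13.45 tcp [0.4718 0.2607 0.042 ] F [-0.2 -0.9  5.7] shift [ 0.0003 -0.0007  0.002 ] turn [0.08 0.04 0.22]
```

Emit:
drive_tool:
  translation:
    - [0,0,-0.03]
    - [0,0,-0.045]
    - [0,0,-0.045]
    - [0,0,-0.04]
    - [0,0,0]
  rotation:
    - [0,0,0]
    - [0,0,0]
    - [0,0,0]
    - [0,0,0]
    - [0,0,-8]
  fingers: [-1,-1,-1,-1,-1]

```text
t: 13.95
tool_pos: [0.474, 0.2618, 0.2071]
orientation: [0.123, 0.992, 0.004, 0.005]
contact_force: [0.2, -0.4, -1.0]
opening: 0.132
finger_force: 34.3
```

Emit:
drive_tool:
  translation:
    - [0,0,0]
    - [0,0,0]
    - [0,0,0]
    - [0,0,0]
  rotation:
    - [0,0,-8]
    - [0,0,-8]
    - [0,0,-8]
    - [0,0,0]
  fingers: [-1,-1,-1,-1]

```text
t: 14.35
tool_pos: [0.4709, 0.2602, 0.2008]
orientation: [-0.084, 0.996, -0.0, -0.001]
contact_force: [-0.4, -0.9, -0.9]
opening: 0.136
finger_force: 34.2
```

```bash
python3 - <<'E'
from h import *
plan([.5735,-.037,.2],189.5)
E
```

```text
t 14.35 tcp [0.4709 0.2602 0.2008] F [-0.4 -0.9 -0.9] shift [-0.0516 -0.3101  0.0007] turn [-0.   -0.06  0.1 ]
```

Emit:
drive_tool:
  translation:
    - [-0.006,-0.036,0]
    - [-0.007,-0.042,0]
    - [-0.007,-0.042,0]
    - [-0.007,-0.042,0]
    - [-0.007,-0.042,0]
  rotation:
    - [0,0,0]
    - [0,0,0]
    - [0,0,0]
    - [0,0,0]
    - [0,0,0]
  fingers: [-1,-1,-1,-1,-1]

```text
t: 14.85
tool_pos: [0.539, 0.0633, 0.2008]
orientation: [-0.082, 0.997, 0.0, -0.0]
contact_force: [0.3, 0.5, -1.0]
opening: 0.134
finger_force: 34.2
```

Emit:
drive_tool:
  translation:
    - [-0.007,-0.042,0]
    - [-0.007,-0.04,0]
    - [-0.0036,-0.024,0]
    - [0,0,0]
    - [0,0,0]
  rotation:
    - [0,0,0]
    - [0,0,0]
    - [0,0,0]
    - [0,0,0]
    - [0,0,0]
  fingers: [-1,-1,-1,-1,-1]

```text
t: 15.35
tool_pos: [0.5735, -0.0369, 0.2005]
orientation: [-0.082, 0.997, 0.0, -0.001]
contact_force: [-0.2, -0.3, 0.3]
opening: 0.136
finger_force: 34.2
```

```bash
python3 - <<'E'
from h import *
plan([.5735,-.037,.115],189.4)
p,d,K,D,T=look('wrist');P=cloud(d,K,D,T);cv2.imwrite('pics/w7.png',p[:,:,::-1])
from chk import chk
chk(P,p)
s=robot.sense();Q=(P-s['tool_pos'])@R.from_quat(s['orientation']).as_matrix()
hsv=cv2.cvtColor(p,cv2.COLOR_RGB2HSV).astype(int)
m=(hsv[...,0]>14)&(hsv[...,0]<38)&(hsv[...,1]>90)&(np.hypot(Q[...,0],Q[...,1])<.05)
q=Q[m];print('spacer in tool',len(q),np.percentile(q,[1,50,99],axis=0).round(4).tolist())
E
```

```text
t 15.35 tcp [ 0.5735 -0.0369  0.2005] F [-0.2 -0.3  0.3] shift [-0.0001 -0.0002  0.0855] turn [ 0.06 -0.08  0.03]
glass 4638 (array([0.5616, 0.0332]), array([123.5,  66.7]), -80.5) plane [ 0.0006 -0.0002  0.0389]
stop [291 158  17  55 896] (array([ 0.5768, -0.0544]), array([60.2, 17.6]), 8.9) 0.0439
stop [ 433  158   46   54 2103] (array([0.5482, 0.115 ]), array([60.8, 43. ]), 8.7) 0.0438
stop [360 167  37  25 338] (array([0.5532, 0.0255]), array([39.5, 19. ]), -60.8) 0.0448
stop [403 192  23  18 235] (array([0.5729, 0.0751]), array([23.4, 19.6]), -82.2) 0.0397
spacer in tool 2550 [[-0.0142, -0.0065, -0.0331], [0.0097, -0.0005, -0.0312], [0.0152, 0.0051, 0.0322]]
```

View pics/w7.png

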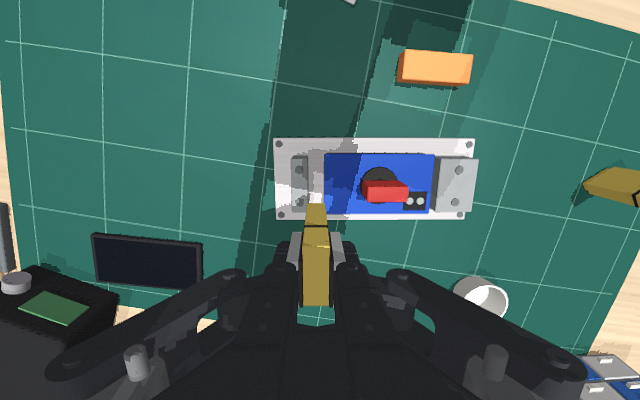

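The held spacer at (317,255) is upright and above the gap, which sits between the thin stop at (300,185) and the glass edge at column 325. The numbers agree, so I'm descending.

Emit:
drive_tool:
  translation:
    - [0,0,0.025]
    - [0,0,0.035]
    - [0,0,0.03]
    - [0,0,0.008]
    - [0,0,0]
  rotation:
    - [0.06,-0.08,0]
    - [0,0,0]
    - [0,0,0]
    - [0,0,0]
    - [0,0,0]
  fingers: [-1,-1,-1,-1,-1]

```text
t: 15.9
tool_pos: [0.5731, -0.0357, 0.1021]
orientation: [-0.084, 0.996, -0.0, -0.001]
contact_force: [0.9, 0.0, -0.6]
opening: 0.133
finger_force: 34.2
```

Emit:
drive_tool:
  translation:
    - [0,0,0]
    - [0,0,0]
  rotation:
    - [0,0,0]
    - [0,0,0]
  fingers: [-1,-1]

```text
t: 16.1
tool_pos: [0.5751, -0.0366, 0.1048]
orientation: [-0.084, 0.996, -0.001, 0.002]
contact_force: [0.2, -0.5, 0.0]
opening: 0.132
finger_force: 34.2
```

```bash
python3 - <<'E'
from h import *
plan([.5736,-.0368,.0545],189.4)
E
```

```text
t 16.1 tcp [ 0.5751 -0.0366  0.1048] F [ 0.2 -0.5  0. ] shift [0.0018 0.0001 0.0502] turn [-0.1   0.26  0.23]
```

Emit:
drive_tool:
  translation:
    - [0.001,0,0.01]
    - [0,0,0.01]
    - [0,0,0.008]
    - [0,0,0]
    - [0,0,0]
  rotation:
    - [0,0.1,0.2]
    - [0,0,0]
    - [0,0,0]
    - [0,0,0]
    - [0,0,0]
  fingers: [-1,-1,-1,-1,-1]

```text
t: 16.6
tool_pos: [0.5728, -0.037, 0.0745]
orientation: [-0.082, 0.997, -0.0, -0.001]
contact_force: [-0.2, 0.5, -0.8]
opening: 0.132
finger_force: 34.2
```

```bash
python3 - <<'E'
from h import *
plan([.5736,-.0368,.0545],189.4)
E
```

```text
t 16.6 tcp [ 0.5728 -0.037   0.0745] F [-0.2  0.5 -0.8] shift [-0.0009  0.0001  0.02  ] turn [-0.04 -0.09  0.01]
```

No contact so far, with the spacer's bottom at 33 mm inside the gap. Continuing down to the plate.

Emit:
drive_tool:
  translation:
    - [0,0,0.006]
    - [0,0,0.005]
    - [0,0,0.004]
    - [0,0,0.002]
    - [0,0,0]
  rotation:
    - [0,0,0]
    - [0,0,0]
    - [0,0,0]
    - [0,0,0]
    - [0,0,0]
  fingers: [-1,-1,-1,-1,-1]

```text
t: 17.1
tool_pos: [0.5727, -0.037, 0.0575]
orientation: [-0.082, 0.997, -0.0, -0.001]
contact_force: [-0.0, -0.5, 0.1]
opening: 0.136
finger_force: 34.2
```

Emit:
drive_tool:
  translation:
    - [0,0,0.001]
    - [0,0,0.001]
    - [0,0,0]
  rotation:
    - [0,0,0]
    - [0,0,0]
    - [0,0,0]
  fingers: [-1,-1,-1]

```text
t: 17.4
tool_pos: [0.5729, -0.037, 0.0559]
orientation: [-0.082, 0.997, -0.0, -0.0]
contact_force: [1.0, 0.6, -0.8]
opening: 0.13
finger_force: 34.2
```

Emit:
drive_tool:
  translation:
    - [0,0,0.001]
    - [0,0,0.0005]
    - [0,0,0]
    - [0,0,0]
  rotation:
    - [0,0,0]
    - [0,0,0]
    - [0,0,0]
    - [0,0,0]
  fingers: [-1,-1,-1,-1]

```text
t: 17.8
tool_pos: [0.5729, -0.037, 0.0544]
orientation: [-0.082, 0.997, -0.0, -0.0]
contact_force: [-0.8, 0.1, -0.2]
opening: 0.134
finger_force: 34.2
```

Emit:
drive_tool:
  translation:
    - [0,0,0.0005]
    - [0,0,0.0005]
    - [0,0,0]
    - [0,0,0]
  rotation:
    - [0,0,0]
    - [0,0,0]
    - [0,0,0]
    - [0,0,0]
  fingers: [-1,-1,-1,-1]

```text
t: 18.2
tool_pos: [0.573, -0.037, 0.0539]
orientation: [-0.082, 0.997, -0.0, -0.0]
contact_force: [-0.9, 0.3, 6.3]
opening: 0.133
finger_force: 35.0
```

Emit:
drive_tool:
  translation:
    - [0,0,0]
    - [0,0,0]
    - [0,0,0]
    - [0,0,0]
    - [0,0,0]
  rotation:
    - [0,0,0]
    - [0,0,0]
    - [0,0,0]
    - [0,0,0]
    - [0,0,0]
  fingers: [-0.6,-0.4,-0.3,-0.3,-0.3]

```text
t: 18.7
tool_pos: [0.5728, -0.037, 0.0532]
orientation: [-0.082, 0.997, -0.0, -0.0]
contact_force: [0.3, -0.3, 0.5]
opening: 0.348
finger_force: 0.0
```

Emit:
drive_tool:
  translation:
    - [0,0,-0.015]
    - [0,0,-0.03]
    - [0,0,-0.04]
    - [0,0,-0.045]
    - [0,0,-0.04]
  rotation:
    - [0,0,0]
    - [0,0,0]
    - [0,0,0]
    - [0,0,0]
    - [0,0,0]
  fingers: [-0.3,-0.3,-0.3,-0.3,-0.3]

```text
t: 19.2
tool_pos: [0.573, -0.0368, 0.2255]
orientation: [-0.082, 0.997, -0.001, 0.0]
contact_force: [0.2, -0.1, 0.1]
opening: 0.346
finger_force: 0.0
```

Emit:
drive_tool:
  translation:
    - [0,0.02,0]
    - [0,0.035,0]
    - [0,0.015,0]
    - [0,0,0]
    - [0,0,0]
  rotation:
    - [0,0,8.3]
    - [0,0,0]
    - [0,0,0]
    - [0,0,8.3]
    - [0,0,8.3]
  fingers: [-0.3,-0.3,-0.3,-0.3,-0.3]

```text
t: 19.7
tool_pos: [0.5686, 0.0334, 0.223]
orientation: [0.137, 0.991, -0.001, -0.001]
contact_force: [-0.4, 0.2, 0.1]
opening: 0.353
finger_force: 0.0
```

Emit:
drive_tool:
  translation:
    - [0,0,0]
    - [0,0,0]
    - [0,0,0]
    - [0,0,0]
    - [0,0,0]
  rotation:
    - [0,0,8.3]
    - [0,0,8.3]
    - [0,0,8.3]
    - [0,0,8.3]
    - [0,0,8.3]
  fingers: [0,0,0,0,0]

```text
t: 20.2
tool_pos: [0.5686, 0.0326, 0.2229]
orientation: [0.479, 0.878, -0.001, -0.0]
contact_force: [0.6, -0.1, -0.1]
opening: 0.506
finger_force: 0.0
```

Emit:
drive_tool:
  translation:
    - [0,0,0]
    - [0,0,0]
    - [0,0,0]
    - [0,0,0]
    - [0,0,0]
  rotation:
    - [0,0,8.3]
    - [0,0,8.3]
    - [0,0,6.9]
    - [0,0,0]
    - [0,0,0]
  fingers: [0,0,0,0,0]

```text
t: 20.7
tool_pos: [0.5687, 0.0327, 0.223]
orientation: [0.645, 0.764, -0.001, -0.0]
contact_force: [-0.2, -0.1, 0.2]
opening: 0.496
finger_force: 0.0
```

```bash
python3 - <<'E'
from chk import *
plan([.5623,.0306,.15],99.5)
p,d,K,D,T=look('wrist');P=cloud(d,K,D,T);cv2.imwrite('pics/w8.png',p[:,:,::-1]);chk(P,p)
hsv=cv2.cvtColor(p,cv2.COLOR_RGB2HSV).astype(int)
m=(P[...,2]>.07)&(P[...,2]<.1)&(np.hypot(P[...,0]-.5735,P[...,1]+.037)<.03)&(hsv[...,1]>90)
q=P[m];print('spacer',len(q)); 
if len(q)>10: print(np.percentile(q[:,2],[5,50,95]),rect(q[:,:2]))
r=((hsv[...,0]<8)|(hsv[...,0]>172))&(hsv[...,1]>150)&(P[...,2]>.078)&(abs(P[...,0]-.562)<.05)&(abs(P[...,1]-.03)<.05)
q=P[r];print('bar',rect(q[:,:2]),np.median(q[:,2]))
E
```

```text
t 20.7 tcp [0.5687 0.0327 0.223 ] F [-0.2 -0.1  0.2] shift [-0.001  -0.0066  0.0731] turn [-0.08  0.06  0.17]
glass 4086 (array([0.5623, 0.031 ]), array([118.3,  67.3]), -80.6) plane [-0.0008 -0.0002  0.0388]
stop [ 282   85   56   40 2152] (array([0.5481, 0.1157]), array([60.3, 40.9]), 9.3) 0.0437
stop [317 134  18  23 275] (array([0.5734, 0.0758]), array([24.8, 19.5]), -80.3) 0.0397
stop [293 166  10  30 169] (array([0.5476, 0.0309]), array([34.1,  9.3]), -84.9) 0.0448
stop [317 167  10  31 212] (array([0.576 , 0.0336]), array([35.4, 10.5]), -80.3) 0.0447
stop [286 242  10  15 126] (array([ 0.5527, -0.0575]), array([17.2, 11.1]), -81.9) 0.0438
stop [322 243  12  15 164] (array([ 0.5986, -0.0505]), array([18.5, 13.7]), -81.4) 0.0438
spacer 400
[0.07246324 0.0851754  0.0867724 ] (array([ 0.5729, -0.0359]), array([29.7, 11. ]), 9.5)
bar (array([0.562 , 0.0317]), array([38.7, 15.6]), -80.3) 0.08264631851708637
```

View pics/w8.png

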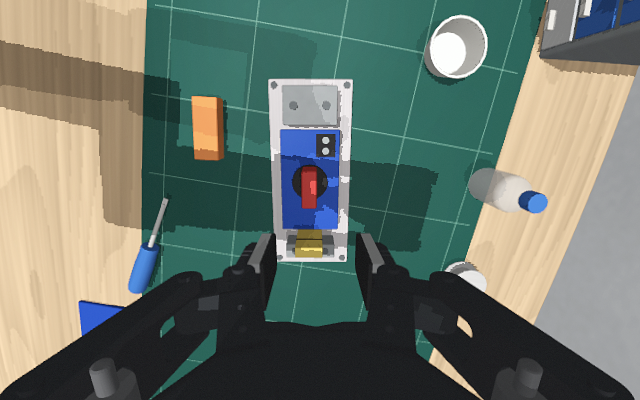

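The spacer at (308,243) stands upright in the gap with its top at 86 mm, so it is on the plate. The glass at (310,180) hasn't moved. Now I'll grip the handle.

Emit:
drive_tool:
  translation:
    - [-0.001,-0.0066,0]
    - [0,0,0.03]
    - [0,0,0.04]
    - [0,0,0.035]
    - [0,0,0]
  rotation:
    - [0,0,0]
    - [0,0,0]
    - [0,0,0]
    - [0,0,0]
    - [0,0,0]
  fingers: [0,0,0,0,0]

```text
t: 21.25
tool_pos: [0.5584, 0.0304, 0.1141]
orientation: [0.646, 0.764, -0.004, -0.004]
contact_force: [0.2, 0.2, -0.1]
opening: 0.502
finger_force: 0.0
```

```bash
python3 - <<'E'
from h import *
plan([.5622,.031,.056],99.5)
E
```

```text
t 21.25 tcp [0.5584 0.0304 0.1141] F [ 0.2  0.2 -0.1] shift [-0.0001  0.0045  0.058 ] turn [-0.65 -0.03  0.06]
```

Emit:
drive_tool:
  translation:
    - [0,0,0]
    - [0,0,0.02]
    - [0,0,0.02]
    - [0,0,0.008]
    - [0,0,0]
  rotation:
    - [0,0,0]
    - [0,0,0]
    - [0,0,0]
    - [0,0,0]
    - [0,0,0]
  fingers: [0,0,0,0,0]

```text
t: 21.75
tool_pos: [0.5628, 0.0306, 0.0711]
orientation: [0.646, 0.763, -0.0, 0.0]
contact_force: [-0.6, 0.1, -0.1]
opening: 0.5
finger_force: 0.0
```

Emit:
drive_tool:
  translation:
    - [0,0,0]
    - [0,0,0]
  rotation:
    - [0,0,0]
    - [0,0,0]
  fingers: [0,0]

```text
t: 21.95
tool_pos: [0.5634, 0.0307, 0.0718]
orientation: [0.646, 0.763, 0.0, 0.001]
contact_force: [0.5, -0.2, 0.1]
opening: 0.502
finger_force: 0.0
```

```bash
python3 - <<'E'
from h import *
plan([.5622,.031,.056],99.5)
E
```

```text
t 21.95 tcp [0.5634 0.0307 0.0718] F [ 0.5 -0.2  0.1] shift [ 0.0005 -0.0011  0.0158] turn [0.12 0.07 0.02]
```

Emit:
drive_tool:
  translation:
    - [0,-0.0014,0.008]
    - [0,0,0.007]
    - [0,0,0]
    - [0,0,0]
    - [0,0,0]
  rotation:
    - [0.1,0,0]
    - [0,0,0]
    - [0,0,0]
    - [0,0,0]
    - [0,0,0]
  fingers: [0,0,0,0,-0.3]
  squeeze: 30

```text
t: 22.45
tool_pos: [0.5611, 0.0304, 0.0553]
orientation: [0.646, 0.763, -0.001, -0.0]
contact_force: [-0.1, 0.7, 0.5]
opening: 0.356
finger_force: 0.0
```

Emit:
drive_tool:
  translation:
    - [0,0,0]
    - [0,0,0]
    - [0,0,0]
    - [0,0,0]
    - [0,0,0]
  rotation:
    - [0,0,0]
    - [0,0,0]
    - [0,0,0]
    - [0,0,0]
    - [0,0,0]
  fingers: [-0.5,-1,-1,-1,-1]
  squeeze: 30

```text
t: 22.95
tool_pos: [0.5611, 0.0304, 0.0556]
orientation: [0.646, 0.763, -0.001, -0.0]
contact_force: [-0.2, -0.2, 1.4]
opening: 0.177
finger_force: 32.5
```

```bash
python3 - <<'E'
from h import *
plan([.5622,.031,.052],99.5)
E
```

```text
t 22.95 tcp [0.5611 0.0304 0.0556] F [-0.2 -0.2  1.4] shift [0.0004 0.0011 0.0036] turn [-0.11  0.05  0.02]
```

Emit:
drive_tool:
  translation:
    - [0,0,0.001]
    - [0,0,0.001]
    - [0,0,0.001]
    - [0,0,0]
    - [0,0,0]
  rotation:
    - [0,0,0]
    - [0,0,0]
    - [0,0,0]
    - [0,0,0]
    - [0,0,0]
  fingers: [-1,-1,-1,-1,-1]
  squeeze: 50

```text
t: 23.45
tool_pos: [0.5611, 0.0304, 0.0528]
orientation: [0.646, 0.763, -0.001, -0.0]
contact_force: [-0.9, 0.0, 5.8]
opening: 0.177
finger_force: 55.4
```

Emit:
drive_tool:
  translation:
    - [0,0,0.0005]
    - [0,0,0.0005]
    - [0,0,0]
    - [0,0,0]
  rotation:
    - [0,0,0]
    - [0,0,0]
    - [0,0,0]
    - [0,0,0]
  fingers: [-1,-1,-1,-1]

```text
t: 23.85
tool_pos: [0.5612, 0.0304, 0.052]
orientation: [0.646, 0.763, -0.001, -0.0]
contact_force: [-1.0, 0.6, 7.4]
opening: 0.175
finger_force: 55.6
```

Emit:
drive_tool:
  translation:
    - [0,0,0.0005]
    - [0,0,0]
    - [0,0,0]
  rotation:
    - [0,0,0]
    - [0,0,0]
    - [0,0,0]
  fingers: [-1,-1,-1]

```text
t: 24.15
tool_pos: [0.5611, 0.0304, 0.0517]
orientation: [0.646, 0.763, -0.001, -0.0]
contact_force: [-2.1, -0.6, 7.4]
opening: 0.173
finger_force: 55.8
```

Emit:
drive_tool:
  translation:
    - [0,0,0.0004]
    - [0,0,0]
    - [0,0,0]
  rotation:
    - [0,0,0]
    - [0,0,0]
    - [0,0,0]
  fingers: [-1,-1,-1]

```text
t: 24.45
tool_pos: [0.5611, 0.0304, 0.0516]
orientation: [0.646, 0.763, -0.001, -0.0]
contact_force: [-2.4, 0.1, 10.3]
opening: 0.179
finger_force: 56.1
```

Emit:
drive_tool:
  translation:
    - [0,0,0.0004]
    - [0,0,0]
    - [0,0,0]
    - [0,0,0]
  rotation:
    - [0,0,0]
    - [0,0,0]
    - [0,0,0]
    - [0,0,0]
  fingers: [-1,-1,-1,-1]

```text
t: 24.85
tool_pos: [0.5611, 0.0304, 0.0516]
orientation: [0.646, 0.763, -0.001, -0.0]
contact_force: [-2.6, 0.7, 13.8]
opening: 0.175
finger_force: 56.6
```

```bash
python3 - <<'E'
from chk import *
p,d,K,D,T=look('wrist');P=cloud(d,K,D,T);cv2.imwrite('pics/w9.png',p[:,:,::-1]);chk(P,p)
q=P[(abs(P[...,2]-.086)<.006)&(np.hypot(P[...,0]-.573,P[...,1]+.037)<.02)];print(len(q))
for c in('scene','side'):
    p,d,K,D,T=look(c);P=cloud(d,K,D,T);hsv=cv2.cvtColor(p,cv2.COLOR_RGB2HSV).astype(int)
    m=(hsv[...,0]>14)&(hsv[...,0]<38)&(hsv[...,1]>90)&(np.hypot(P[...,0]-.573,P[...,1]+.037)<.03)
    q=P[m];print(c,len(q),np.percentile(q[:,2],[5,50,97]) if len(q) else '')
plan([.5622,.031,.052],99.5)
E
```

```text
glass 9446 (array([0.562 , 0.0307]), array([120.1,  67.6]), -80.5) plane [-0.0009 -0.0007  0.0348]
stop [  256    37   123    89 10542] (array([0.5484, 0.1154]), array([61., 42.]), 9.5) 0.0438
stop [281 205  70  36 766] (array([0.5602, 0.0406]), array([40.4, 21.6]), 9.5) 0.0407
0
scene 170 [0.03192726 0.06060221 0.33234961]
side 36 [0.05209454 0.0641812  0.07734942]
t 25.0 tcp [0.5611 0.0304 0.0516] F [-3.7 -0.6 12.6] shift [ 0.0004  0.0011 -0.0004] turn [-0.08  0.06  0.02]
```

The glass top reads 34.8 mm, which is flush (35 mm expected). It is level, held at about 13 N, and the TCP has stopped going down. Handing in.

```bash
python3 -c "
from workcell import robot
print(robot.finish_job())"
```

```text
the job is handed in; nothing more can be done
None
```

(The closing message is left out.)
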